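# Set the splash-guard wing wider on its stay

## Task

The clear splash-guard wing at the ink station is held nearly shut by its steel stay: take the stay by its black knob, lift it off the brass pin, push the wing outward, and drop the blue-ringed middle round hole over the pin so that the bar lies fully down on the pin's shoulder. Feel for the pin gently, with only light pressure on it (under 20 N), as its exact place in the groove is not known; let go of the knob and leave the other things where they stand.

Things in the scene. Friction and masses are not known exactly. Their poses are not given: they have to be found in the camera images.
- base: Fixed brown wooden base board, 270 x 330 mm, 12 mm thick, flat on the table. Origin on the table at the middle of the short black groove; x runs along the groove, away from the knob and towards the clear wing; z up. The board spans x -65..+205 and y -95..+235 mm of this frame.
- groove (a point): Groove middle, 34 mm above the base board's origin, same axes. A dark foot (18 mm dia, flat shoulder 34 mm above the table) is clamped in the groove at y = 0, anywhere up to 10 mm either way along x: not measured, to be seen or felt. On it stands the rigid brass pin, 9 mm dia, bevelled to 6.4 mm at its flat tip, 12 mm above the shoulder.
- wing_hinge (a point): Point on the wing's vertical hinge axis, 34 mm above the table, at x +130, y +126 mm in the base board's frame. The wing runs along its own -y axis; its x axis is the outward normal. The stay's pivot is on the wing, 129.5 mm from this axis.
- wing (a joint): Angle of the clear wing (186 mm long, 24 to 226 mm above the table, aluminium frame), rad; 0 at the start, growing as it swings outward, away from the knob; range -0.05 to 0.85. Stiff: about 2 N along the stay moves it, and it stays where left. 0.38 to 0.56 with the blue-ringed hole on the pin.
- stay: Steel stay bar, 4 mm thick, 24 mm wide at its holes, about 150 g with its knob. Origin at its pivot on the wing, at the bar's underside, 34 mm above the table; the bar runs along its -x axis to 232 mm, z up. At the pivot it swings level freely and tips upward freely, up to 1 rad, falling by its own weight. Holes from the pivot: slot at 100 mm, round holes at 135, 160, 185 mm; knob at 220 mm.
- target_hole (a point): The middle round hole (11 mm dia, blue ring), 160 mm from the pivot, centre at the bar's underside; axes as the bar. When it is over the groove's middle, the pivot is at x +160, y 0 mm of the base board's frame and the bar lies along the groove again.
- slot (a point): Centre of the long slot (33 x 11 mm) at the bar's underside, 100 mm from the pivot; axes as the bar. At the start the bar lies level along the groove on the shoulder, the slot's middle over the groove's middle with the pin standing through it, the pivot at x +100, y 0 mm of the base board's frame.
- knob (a point): Centre of the black upright cylindrical knob on the free end of the stay bar, 20 mm dia, 40 mm tall; the point is half-way up, 24 mm above the bar's underside, 58 mm above the table while the bar lies level. The bar under it is 14 mm wide. The knob sits on a springy rubber bush: it gives about 1 mm per 3 N up or down against the bar, 3.5 mm at most, then is hard. Axes as the stay bar.
- jar: Bystander: amber jar, 64 mm dia, 50 mm tall, right of the base board. Origin under its middle.
- cup: Bystander: white cup, 70 mm dia, 75 mm tall, left of the base board. Origin under its middle.
- carton: Bystander: yellow carton, 300 x 80 x 60 mm, to the left. Origin under its middle.
- glove_box: Bystander: blue box, 230 x 120 x 75 mm, to the right. Origin under its middle.
- soap: Bystander: white bottle with green cap, 64 mm dia, 170 mm tall, to the left. Origin under its middle.
- ink_black: Bystander: small black ink bottle with white cap, 34 mm dia, 90 mm tall, right of the base board. Origin under its middle.
- ink_red: Bystander: small red ink bottle with white cap, 34 mm dia, 90 mm tall, right of the base board. Origin under its middle.
- ink_green: Bystander: small green ink bottle with white cap, 34 mm dia, 90 mm tall, right of the base board. Origin under its middle.

How it is judged:
By the outcome, as a careful person would: the job done as asked, in the order asked, and still so for the second after the job is handed in, with the robot touching nothing.
It also fails if it takes over 72 s, if anything falls off the work surface, if the arm or the gripper's body presses on something with over 40 N, if the wrist force passes 120 N, or if a joint passes its speed limit or range.

## Robot

A 6-joint arm with a two-finger parallel gripper is mounted at the origin on the work surface. World frame = base frame: x ahead of the robot, y to its left, z up, the work surface at z = 0. Lengths are in m, angles in rad, forces in N, time in s.
With the tool pointing down it reaches from about 0.25 to 0.775 m from the base axis. Payload 4 kg.
Tool frame: the origin (TCP) lies where the fingers leave the gripper's body, on its centre line; the fingertips stand 97 mm ahead of it and the grasp point (between the pads) lies 78 mm ahead of it; z points along the fingers, x is the direction in which the jaws open and shut, and the axes are right-handed (so a half turn about z gives the same grasp; the last joint's range is limited). The gripper opens to 94 mm and grips with 3 to 60 N. Pads are 16 mm wide; open, the fingers measure 119 mm over their backs; the gripper's body (75 mm by 177 mm) begins 78 mm behind the grasp point.
Start: joints at [-1.431, 0.087, 1.371, -0, 1.684, -0.103], TCP at [0.132, -0.534, 0.303] pointing down, gripper open.
Joint ranges: [-3.1, 3.1], [-0.76, 2.03], [0.27, 2.55], [-1.08, 4.22], [0.17, 2.65], [-2.57, 2.57]. Speed limits (rad/s): [2.79, 2.79, 3.14, 3.14, 3.14, 3.14].

## Interface

Orientations are given as [roll, pitch, yaw] about the fixed x, y, z axes, in that order (R = Rz(yaw) Ry(pitch) Rx(roll)).
In Python, from bench import * gives the robot as it stands.
- The arm moves only by the tool jog_arm, never from a script. Its argument "moves" is a list of rows, each a list of 7 numbers: the turn, a rotation vector about the world's x, y, z in rad, then the shift along the world's x, y, z in mm, then the finger opening in mm, from 0 to 94. In form: [[rx, ry, rz, tx, ty, tz, fingers], ...]. A call has 1 to 12 rows; each row shifts and turns the commanded pose from where the row before left it; what a row does not reach is not made up. A row lasts 1/8 s, in which the tool goes at most 62.5 mm and 10.7 degrees, less where a joint would pass 70% of its speed; a pose out of reach is approached as far as the arm can. A call is refused whole if a number of a shift passes 62.5 or a number of a turn 0.188, either way. A call with a gripper value outside its range is refused whole. The fingers move at their own pace and stop on an object; the grip force is fixed at half the most. Time passes only in rows, so rows that do not move let the fingers close. It gives the time, the measured TCP pose, the force and the opening at its end, in the units of the state.
- get_obs(): the state, without advancing time (a new reading comes with each control period).
- snapshot(name): name is "side" or "top" or "wrist"; returns the picture (400x640x3 uint8, red, green, blue); there is no depth.
- get_calibration(name): a dict with "camera_matrix" (3x3 intrinsics, pixels), "R" (3x3) and "t" (3): a world point X has camera coordinates R X + t. Camera axes: x right, y down, z forward; pixel columns grow to the right and rows downward; lengths in m; the calibration is good to about 2 mm. The wrist camera is an equidistant fisheye: a pixel r from the principal point sees the ray r / f radians off the axis. A picture is of the moment at which its call begins: read the wrist's pose just before it. get_calibration takes no time and is no camera call; for the wrist camera it gives the pose at the moment of the call.
- close_job(): hands the job in, once; it reports no verdict.
Trained networks look in the newest picture that a camera, given by its name, has taken for a name from the list of things; names that differ only in an ending like _2 or _b are one class to them, and where a whole thing is asked for, a point or a joint stands for the part that bears it (a point fixed in the world has none). Each returns a list of dicts, best first, with "conf" (0 to 1); they miss things now and then, are a little off and sometimes report something else, mostly with a low value. They report only what shows in the picture. A call takes as long as a camera call.
- look_for(label, camera): "bbox" ([left, top, right, bottom] in pixels, round what is visible of it).
The state is a dict: "time": time; "joint_positions": joint angles; "qvel": joint speeds; "joint_torque": joint torques, N m; "tool_pos": TCP position; "ee_rot": TCP orientation; "wrist_force": force on the tool from outside, world axes, zero at the start; "wrist_torque": the same for the moment, N m; "width": finger opening in m.
Only numpy, scipy, OpenCV 4.12 (cv2) and the standard library are available. Lean on these libraries where they do the work, as an engineer would, in place of code of your own. Each camera call takes 0.05 s, during which the arm holds its last target.

## Working session

There is one attempt and no reset: what is moved stays moved. The work goes in short steps, Python scripts to look and compute and a tool call to move; the robot and the scene stay as the last step left them, time stands still between calls to the robot, and variables do not carry over. Pictures are saved under pics/ and viewed, and the job is handed in when it is done.

Besides the shell and the picture viewer there is one more tool, called after ">>>" as name([rows], argument=value, ...), one row to a line, values as JSON. jog_arm: Moves the arm, as the interface text tells. Its arguments: {"type":"object","properties":{"moves":{"type":"array","items":{"type":"array","items":{"type":"number"}}}},"required":["moves"]}

```bash
mkdir -p pics; ls
cat > h.py <<'E'
from bench import *
import numpy as np, cv2
def snap(n,f):
    im=snapshot(n); cv2.imwrite('pics/'+f,im[:,:,::-1]); return im
E
python3 - <<'E'
from h import *
o=get_obs(); print(o)
for n in ['side','top','wrist']:
    snap(n,n+'0.png'); c=get_calibration(n); print(n,{k:np.round(v,4).tolist() for k,v in c.items()})
E
```

```text
pics
{'time': 0.0, 'joint_positions': array([-1.43108501e+00,  8.79494225e-02,  1.37225591e+00, -8.45318174e-06,
        1.68361288e+00, -1.03092478e-01]), 'qvel': array([ 4.35239684e-05,  3.34263524e-04, -8.72813052e-04, -3.03818276e-04,
       -2.12232972e-04,  3.49363590e-04]), 'joint_torque': array([-4.21415652e-04, -3.40174663e+01, -3.02429938e+01,  7.16383732e-02,
        3.29287641e-02, -1.73862213e-04]), 'tool_pos': array([ 0.1321832 , -0.53352602,  0.30150617]), 'ee_rot': array([-3.14137198e+00,  2.21460927e-03, -1.32799323e+00]), 'wrist_force': array([-0.95252227,  0.33098731, -0.21955345]), 'wrist_torque': array([-0.01928224,  0.02511451, -0.00935881]), 'width': 0.0938989795662219}
side {'camera_matrix': [[483.5415, 0.0, 315.9098], [0.0, 483.5415, 192.7507], [0.0, 0.0, 1.0]], 'R': [[0.9469, -0.3212, -0.0138], [-0.2154, -0.602, -0.7689], [0.2386, 0.7311, -0.6392]], 't': [-0.5467, 0.1843, 1.6147]}
top {'camera_matrix': [[408.1124, 0.0, 317.351], [0.0, 408.1124, 203.3462], [0.0, 0.0, 1.0]], 'R': [[0.0031, -0.9999, 0.0145], [-0.9913, -0.005, -0.1318], [0.1318, -0.0139, -0.9912]], 't': [-0.0146, 0.5857, 1.2576]}
wrist {'camera_matrix': [[309.7069, 0.0, 317.261], [0.0, 309.7069, 200.9621], [0.0, 0.0, 1.0]], 'R': [[0.2398, -0.9708, -0.0026], [-0.9324, -0.2311, 0.2779], [-0.2704, -0.0642, -0.9606]], 't': [-0.5489, -0.0284, 0.3936]}
```

View pics/side0.png

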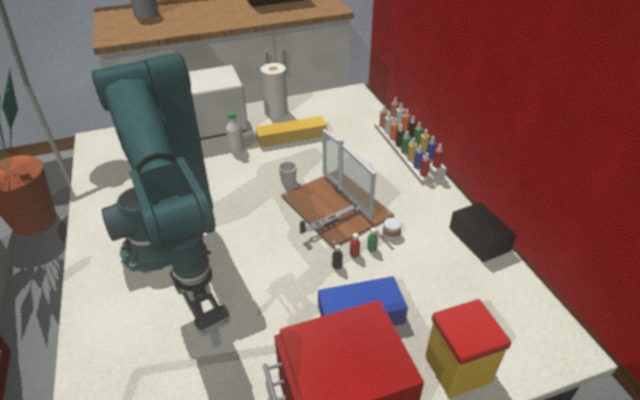

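View pics/top0.png

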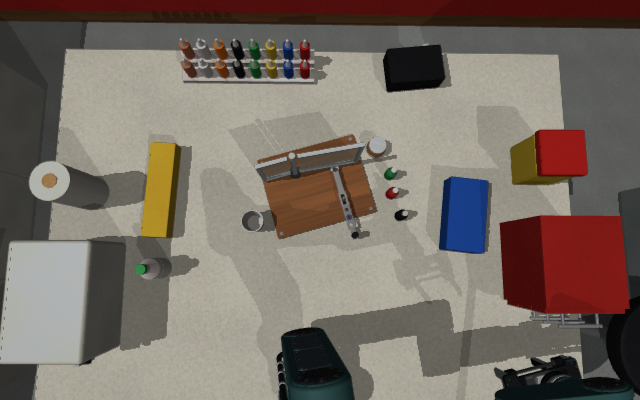

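View pics/wrist0.png

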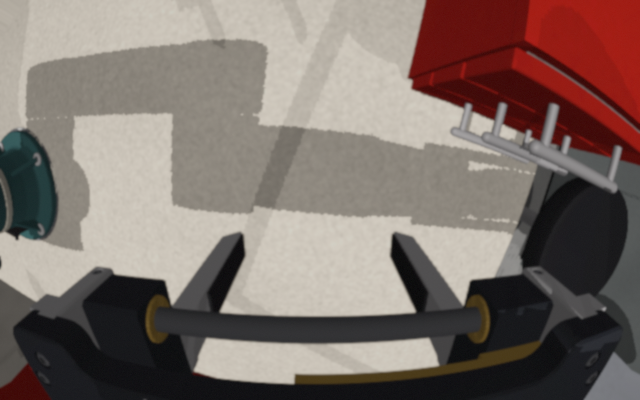

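Run:
```python
from h import *
for c in ['side','top']:
  for l in ['knob','stay','base','target_hole','slot','wing']:
    for d in look_for(l,c)[:2]: print(c,l,np.round(d['bbox'],1),round(d['conf'],2))
```

```text
side knob [300.7 221.2 306.9 235.7] 0.41
side knob [299.8 208.1 354.7 236.3] 0.17
side stay [299.4 205.9 355.7 234.2] 0.55
side base [281.  176.7 391.9 246.1] 0.74
side base [382.4 220.4 397.7 242.7] 0.27
side target_hole [301.6 205.  352.7 235.6] 0.86
side target_hole [368.  230.7 377.9 252.9] 0.73
side slot [299.7 205.9 354.4 236. ] 0.85
side slot [331.3 243.9 343.9 265.6] 0.6
side wing [298.6 142.5 376.5 233. ] 0.82
side wing [300.5 207.4 355.9 236. ] 0.26
top stay [331.7 173.7 358.9 241.3] 0.84
top base [256.9 134.3 379.7 239.1] 0.97
top slot [331.4 172.  359.  241.1] 0.78
top wing [295.5 139.5 363.9 240.7] 0.63
top wing [257.1 132.9 377.3 239. ] 0.21
```

Run:
```python
import cv2
a=cv2.imread('pics/top0.png')[125:245,240:400]; cv2.imwrite('pics/top0z.png',cv2.resize(a,None,fx=5,fy=5,interpolation=cv2.INTER_CUBIC))
a=cv2.imread('pics/side0.png')[130:270,270:410]; cv2.imwrite('pics/side0z.png',cv2.resize(a,None,fx=4,fy=4,interpolation=cv2.INTER_CUBIC))
```

```text
(no output)
```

View pics/top0z.png

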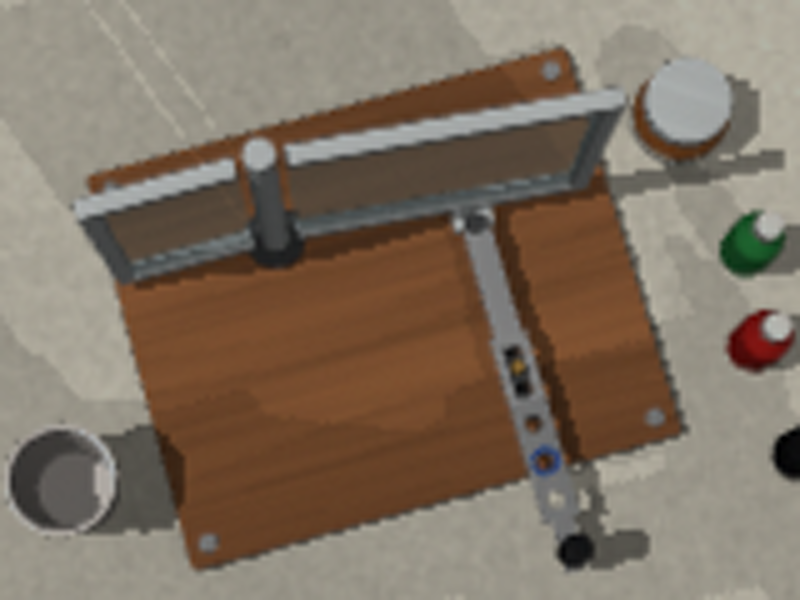

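View pics/side0z.png

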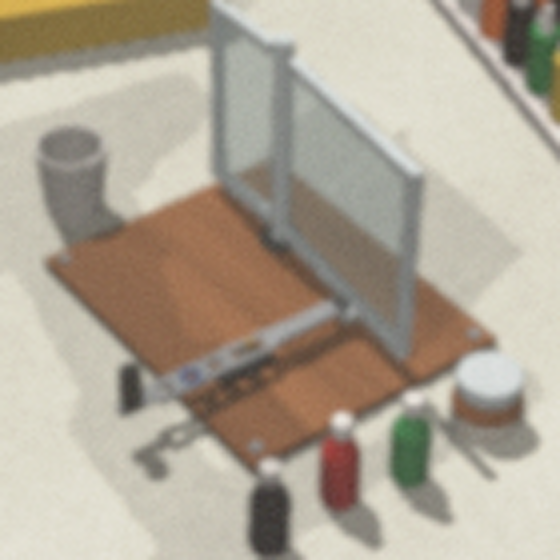

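```bash
cat >> h.py <<'E'
def proj(c,X):
    X=np.atleast_2d(X); p=X@np.array(c['R']).T+c['t']; K=c['camera_matrix']
    return np.c_[K[0][0]*p[:,0]/p[:,2]+K[0][2],K[1][1]*p[:,1]/p[:,2]+K[1][2]]
def projw(c,X):
    X=np.atleast_2d(X); p=X@np.array(c['R']).T+c['t']; K=c['camera_matrix']
    r=np.hypot(p[:,0],p[:,1]); th=np.arctan2(r,p[:,2]); 
    return np.c_[K[0][0]*th*p[:,0]/r+K[0][2],K[1][1]*th*p[:,1]/r+K[1][2]]
def rayw(c,uv,z):
    K=c['camera_matrix']; d=(np.array(uv,float)-[K[0][2],K[1][2]])/K[0][0]; th=np.hypot(*d)
    v=np.r_[np.sin(th)*d/th,np.cos(th)]; R=np.array(c['R']); C=-R.T@c['t']; w=R.T@v
    return C+w*(z-C[2])/w[2]
def b2w(p,X):
    X=np.atleast_2d(X); c,s=np.cos(p[2]),np.sin(p[2])
    return np.c_[p[0]+c*X[:,0]-s*X[:,1],p[1]+s*X[:,0]+c*X[:,1],X[:,2]]
E
python3 - <<'E'
from h import *
from scipy.optimize import least_squares
B=np.array([[-65,235,12],[-65,-95,12],[205,-95,12],[205,235,12]])/1e3
S=np.array([[-120,0,78],[-60,0,38]])/1e3
X=np.r_[B,S]
t=np.array([[195,568],[685,432],[570,47],[90,178],[575,548],[545,460]])/5+[240,125]
s=np.array([[48,262],[262,468],[493,340],[218,185]])/4+[270,130]
s2=np.array([[130,368]])/4+[270,130]
ct,cs=get_calibration('top'),get_calibration('side')
f=lambda p:np.r_[(proj(ct,b2w(p,X))-t).ravel(),(proj(cs,b2w(p,B))-s).ravel(),(proj(cs,b2w(p,[-.12,0,.078]))-s2).ravel()]
r=least_squares(f,[.5,-.1,0],loss='soft_l1'); print(r.x,np.round(r.fun.reshape(-1,2) if 0 else f(r.x).reshape(-1,2),1))
r2=least_squares(lambda p:f(p)[:12],r.x); print(r2.x); p=r.x
for n,q in dict(knob=[-.12,0,.058],pivot=[.1,0,.034],groove=[0,0,.034],newpivot=[.16,0,.034]).items(): print(n,b2w(p,q))
E
```

```text
[ 0.6004065  -0.0978483   0.28065499] [[-0.   0.6]
 [ 0.3 -0.1]
 [-0.4 -0.8]
 [-0.6 -0.7]
 [ 1.4 -0.1]
 [ 0.6  0. ]
 [-2.2 -0.9]
 [-3.2 -0.1]
 [ 0.7 -0.3]
 [13.4 -7.2]
 [-0.7  0.9]]
[ 0.59963806 -0.09712726  0.27479503]
knob [[ 0.4851016  -0.13108651  0.058     ]]
pivot [[ 0.69649393 -0.07014979  0.034     ]]
groove [[ 0.6004065 -0.0978483  0.034    ]]
newpivot [[ 0.75414638 -0.05353069  0.034     ]]
```

>>> jog_arm([
  [0,0,0.03,25,45,0,60],
  [0,0,0,32,55,0,60],
  [0,0,0,32,54,0,60],
  [0,0,0,36,36,0,60],
  [0,0,0,36,36,0,60],
  [0,0,0,36,36,0,60],
  [0,0,0,36,36,0,60],
  [0,0,0,36,36,0,60],
  [0,0,0,40,35,0,60],
  [0,0,0,30,25,0,60],
  [0,0,0,10,10,0,60],
  [0,0,0,0,0,0,60],
])

```text
time: 2.25
tool_pos: [0.4805, -0.131, 0.3025]
ee_rot: [3.141, -0.0, -1.297]
wrist_force: [-0.5, -0.9, 0.9]
width: 0.0599
```

Run:
```python
from h import *
o=get_obs(); print(o['time'],o['tool_pos'],o['ee_rot'],o['wrist_force'])
c=get_calibration('wrist'); snap('wrist','w1.png'); np.savez('w1.npz',**c)
for p in ([.6004,-.0978,.2807],[.5996,-.0971,.2748]):
  print(np.round(projw(c,b2w(p,np.array([[-120,0,78],[-60,0,38],[0,0,46],[0,0,38],[-65,-95,12],[100,0,38]])/1e3))).tolist())
for l in ['knob','stay','target_hole']:
  for d in look_for(l,'wrist')[:2]: print(l,np.round(d['bbox']),d['conf'])
```

```text
2.25 [ 0.48047822 -0.1309589   0.30254906] [ 3.14062833e+00 -1.67660878e-04 -1.29691353e+00] [-0.50798933 -0.91470305  0.85181525]
[[319.0, 190.0], [318.0, 129.0], [318.0, 75.0], [318.0, 76.0], [396.0, 133.0], [317.0, -7.0]]
[[317.0, 190.0], [317.0, 129.0], [317.0, 75.0], [317.0, 76.0], [395.0, 134.0], [317.0, -7.0]]
knob [303. 172. 326. 200.] 0.72
knob [  2.   0.  32. 107.] 0.34
stay [304.   1. 327. 196.] 0.58
stay [423.   3. 455.   9.] 0.48
target_hole [307.   3. 328. 199.] 0.91
target_hole [306. 172. 326. 199.] 0.52
```

View pics/w1.png

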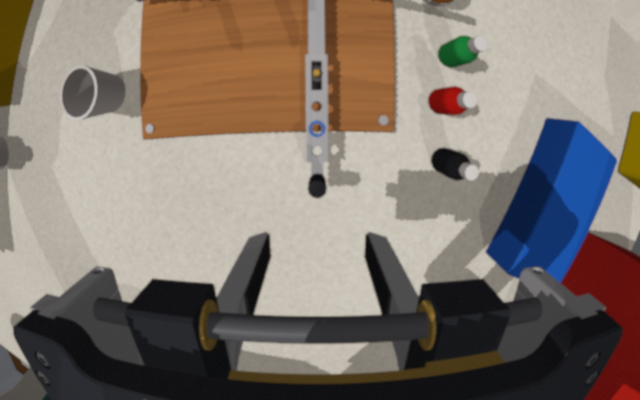

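Run:
```python
import cv2
a=cv2.imread('pics/w1.png')[50:205,280:360]; cv2.imwrite('pics/w1z.png',cv2.resize(a,None,fx=3.8,fy=3.8,interpolation=cv2.INTER_CUBIC))
a=cv2.imread('pics/w1.png')[55:95,295:340]; cv2.imwrite('pics/w1zz.png',cv2.resize(a,None,fx=12,fy=12,interpolation=cv2.INTER_CUBIC))
```

```text
(no output)
```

View pics/w1z.png

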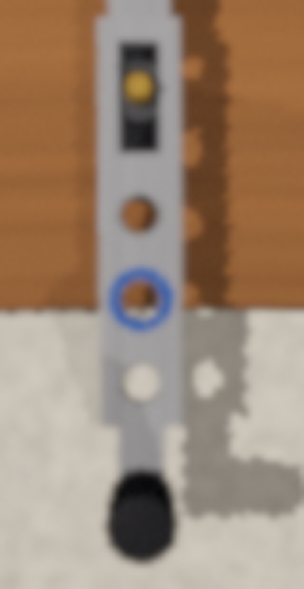

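View pics/w1zz.png

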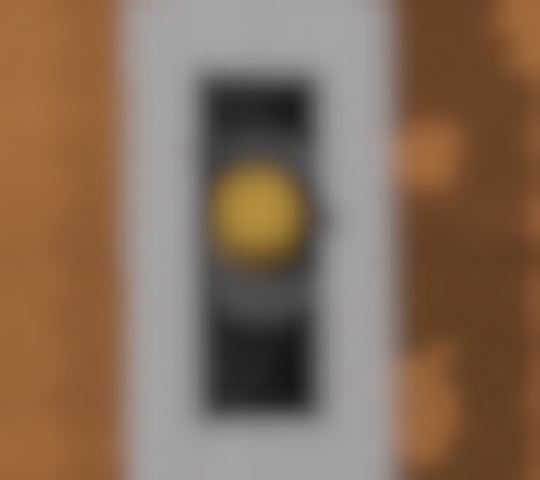

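Run:
```python
from h import *
c=dict(np.load('w1.npz')); p=[.5996,-.0971,.2748]
def b(X): d=X[:2]-p[:2]; cc,s=np.cos(p[2]),np.sin(p[2]); return np.round(np.array([cc*d[0]+s*d[1],-s*d[0]+cc*d[1]])*1e3,1)
z=lambda u,v:(295+u/12,55+v/12)
for n,uv,h in [('slottop',z(258,72),.038),('slotbot',z(258,415),.038),('slotmid',z(258,245),.038),('pintip',z(255,213),.046),('pintip lo',z(255,268),.042),('pintip hi',z(255,165),.046),('foot hi',z(255,128),.034),('foot lo',z(255,322),.034)]+[('h135',(280+139/3.8,50+214/3.8),.038),('ring',(280+140/3.8,50+298/3.8),.038),('h185',(280+141/3.8,50+381/3.8),.038),('knobtop front',(280+141/3.8,50+556/3.8),.078),('knob bl',(280+141/3.8,50+475/3.8),.078)]:
    X=rayw(c,uv,h); print(n,np.round(X,4),b(X))
```

```text
slottop [ 0.6161 -0.0919  0.038 ] [17.3  0.5]
slotbot [ 0.5848 -0.1007  0.038 ] [-15.2   0.6]
slotmid [ 0.6002 -0.0963  0.038 ] [0.8 0.6]
pintip [ 0.6021 -0.0956  0.046 ] [2.8 0.8]
pintip lo [ 0.5976 -0.0968  0.042 ] [-1.8  0.8]
pintip hi [ 0.6064 -0.0944  0.046 ] [7.3 0.8]
foot hi [ 0.6115 -0.0929  0.034 ] [12.6  0.8]
foot lo [ 0.5935 -0.0979  0.034 ] [-6.1  0.9]
h135 [ 0.5667 -0.1058  0.038 ] [-34.1   0.5]
ring [ 0.5429 -0.1128  0.038 ] [-58.9   0.3]
h185 [ 0.5192 -0.1197  0.038 ] [-83.5   0. ]
knobtop front [ 0.478  -0.1313  0.078 ] [-1.263e+02  1.000e-01]
knob bl [ 0.4996 -0.1253  0.078 ] [-103.9    0. ]
```

>>> jog_arm([
  [0,0,0,4.5,1.5,-30,50],
  [0,0,0,0,0,-40,50],
  [0,0,0,0,0,-40,50],
  [0,0,0,0,0,-30,50],
  [0,0,0,0,0,-15,50],
  [0,0,0,0,0,-7.5,50],
  [0,0,0,0,0,0,50],
])

```text
time: 3.32
tool_pos: [0.4852, -0.13, 0.1408]
ee_rot: [-3.141, -0.001, -1.298]
wrist_force: [-0.2, -1.1, 0.6]
width: 0.0497
```

Run:
```python
from h import *
o=get_obs(); print(o['time'],o['tool_pos'],o['ee_rot'],o['wrist_force'])
snap('wrist','w2.png')
```

```text
3.325 [ 0.48523031 -0.12995429  0.14077825] [-3.14091701e+00 -6.67101568e-04 -1.29846238e+00] [-0.18711367 -1.07436095  0.57798028]
```

View pics/w2.png

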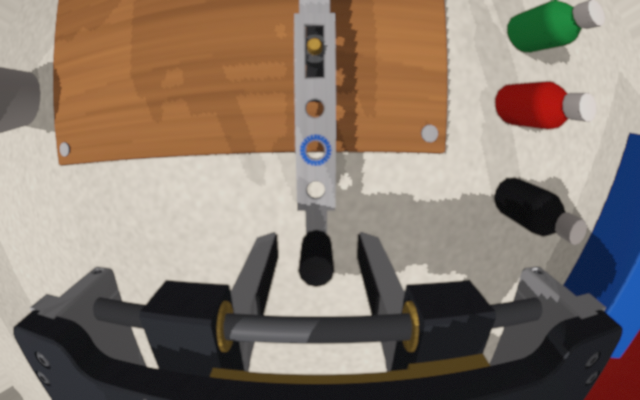

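>>> jog_arm([
  [0,0,0,0,0,0,20],
  [0,0,0,0,0,0,10],
  [0,0,0,0,0,0,10],
  [0,0,0,0,0,0,10],
  [0,0,0,0,0,0,10],
])

```text
time: 4.0
tool_pos: [0.4851, -0.1296, 0.1403]
ee_rot: [-3.141, -0.0, -1.298]
wrist_force: [-0.0, -0.5, 0.1]
width: 0.0193
```

Run:
```python
from h import *
o=get_obs(); print(o['time'],o['tool_pos'],o['ee_rot'],o['wrist_force'],o['wrist_torque'],o['width'])
c=get_calibration('wrist'); snap('wrist','w3.png'); np.savez('w3.npz',**c)
```

```text
4.0 [ 0.48512974 -0.12958817  0.14031752] [-3.14127955e+00 -2.39237429e-04 -1.29795155e+00] [-0.0340089  -0.45688388  0.08371479] [ 0.04741536 -0.05239033 -0.00216441] 0.0192967897747311
```

View pics/w3.png

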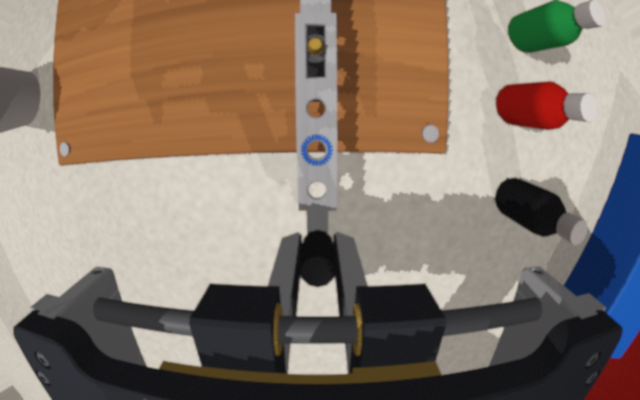

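>>> jog_arm([
  [-0.0068,0.0241,0,2.6,0.7,5.5,10],
  [-0.0068,0.0241,0,2.75,0.8,5.4,10],
  [-0.0068,0.0241,0,2.9,0.8,5.3,10],
  [-0.0068,0.0241,0,3.0,0.85,5.2,10],
  [0,0,0,0,0,0,10],
])

```text
time: 4.68
tool_pos: [0.4969, -0.1264, 0.1619]
ee_rot: [3.041, -0.001, -1.297]
wrist_force: [-0.7, -0.2, -0.4]
width: 0.0195
```

>>> jog_arm([
  [-0.0068,0.0241,0,3.1,0.9,5.2,10],
  [-0.0068,0.0241,0,3.25,0.9,5.1,10],
  [-0.0068,0.0241,0,3.4,0.95,5,10],
  [-0.0068,0.0241,0,3.5,1,4.9,10],
  [0,0,0,0,0,0,10],
])

```text
time: 5.3
tool_pos: [0.5101, -0.1226, 0.1821]
ee_rot: [2.941, -0.001, -1.297]
wrist_force: [0.0, -0.2, -0.5]
width: 0.0195
```

Run:
```python
from h import *
o=get_obs(); print(o['time'],o['tool_pos'],o['ee_rot'],o['wrist_force'],o['wrist_torque'],o['width'])
c=get_calibration('wrist'); snap('wrist','w4.png'); np.savez('w4.npz',**c)
```

```text
5.3 [ 0.51010182 -0.12258912  0.18205246] [ 2.94103419e+00 -8.35208809e-04 -1.29737780e+00] [ 0.01388508 -0.16944309 -0.45976109] [ 0.05172167 -0.1944404  -0.02593131] 0.01948117893258019
```

View pics/w4.png

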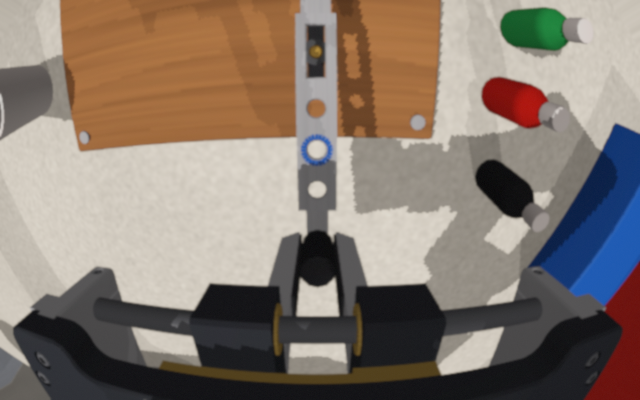

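>>> jog_arm([
  [0,0,0,2.5,0.7,0,10],
  [0,0,0,5,1.4,0,10],
  [0,0,0,5,1.4,0,10],
  [0,0,0,5,1.4,0,10],
  [0,0,0,5,1.4,0,10],
  [0,0,0,5,1.4,0,10],
  [0,0,0,2.5,0.7,0,10],
])

```text
time: 6.22
tool_pos: [0.5399, -0.1142, 0.1817]
ee_rot: [2.941, -0.001, -1.298]
wrist_force: [-1.5, -1.5, 1.0]
width: 0.0192
```

>>> jog_arm([
  [0,0,0,2.5,0.7,0,10],
  [0,0,0,5,1.4,0,10],
  [0,0,0,5,1.4,0,10],
  [0,0,0,5,1.4,0,10],
  [0,0,0,5,1.4,0,10],
  [0,0,0,5,1.4,0,10],
  [0,0,0,2.5,0.7,0,10],
  [0,0,0,0,0,0,10],
])

```text
time: 7.22
tool_pos: [0.57, -0.1056, 0.1817]
ee_rot: [2.942, -0.0, -1.297]
wrist_force: [0.3, -0.1, -1.1]
width: 0.0196
```

Run:
```python
from h import *
o=get_obs(); print(o['time'],o['tool_pos'],o['ee_rot'],o['wrist_force'],o['wrist_torque'],o['width'])
c=get_calibration('wrist'); a=snap('wrist','w5.png'); np.savez('w5.npz',**c)
a=cv2.imread('pics/w5.png')[0:240,260:380]; cv2.imwrite('pics/w5z.png',cv2.resize(a,None,fx=2.5,fy=2.5,interpolation=cv2.INTER_CUBIC))
a=cv2.imread('pics/w5.png')[130:170,295:340]; cv2.imwrite('pics/w5zz.png',cv2.resize(a,None,fx=12,fy=12,interpolation=cv2.INTER_CUBIC))
snap('top','t5.png');a=cv2.imread('pics/t5.png')[115:255,240:400]; cv2.imwrite('pics/t5z.png',cv2.resize(a,None,fx=4,fy=4,interpolation=cv2.INTER_CUBIC))
```

```text
7.225 [ 0.56998364 -0.10559469  0.18171178] [ 2.94228647e+00 -2.74834811e-04 -1.29748493e+00] [ 0.34934401 -0.06076244 -1.07575104] [ 0.07012784 -0.20071641  0.02151067] 0.019645679631591834
```

View pics/w5.png

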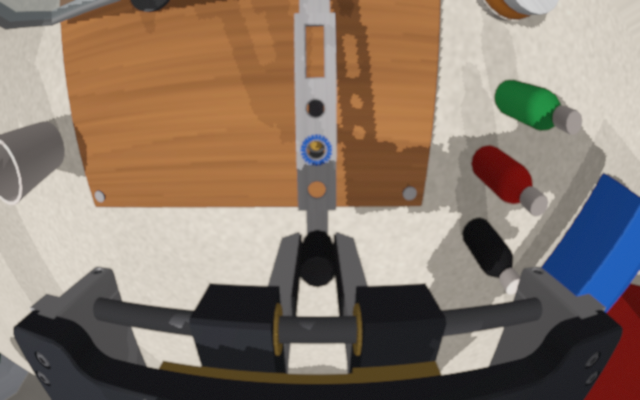

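View pics/w5zz.png

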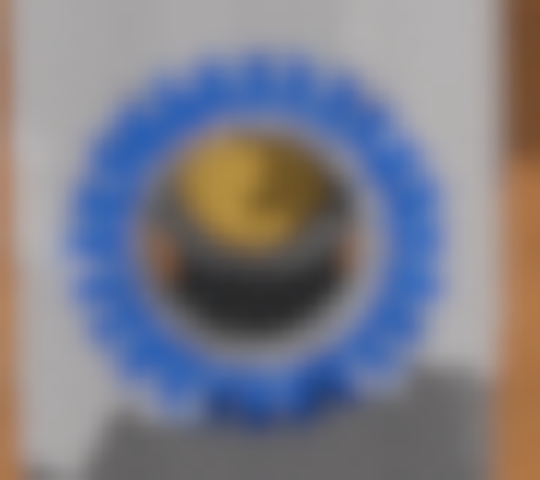

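View pics/t5z.png

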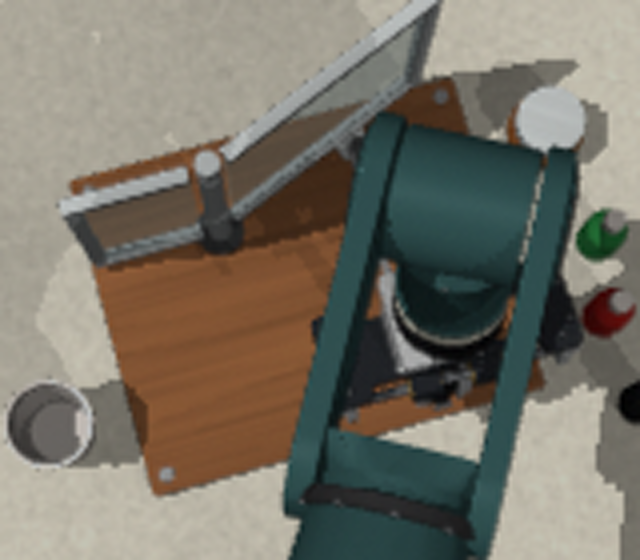

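Run:
```python
from h import *
c=dict(np.load('w5.npz'));e=np.array([np.cos(.2735),np.sin(.2735)]);n=np.array([-e[1],e[0]])
th=.199
ring=rayw(c,(316.4,150.0),.034+.16*np.sin(th)+.004*np.cos(th))
pin=rayw(c,(316.0,145.7),.046)
print(ring,pin); d=ring[:2]-pin[:2]; print('along',d@e*1e3,'lat',d@n*1e3,'want along',160-160*np.cos(th)*1+4*np.sin(th))
for v in (1,-1): print(rayw(c,(316.0,145.7+v),.046)[:2]-pin[:2])
# side hole & 135 hole check of bar angle
for uv,L in [((316.3,108),135),((317,190),185)]:
  X=rayw(c,uv,.034+L/1e3*np.sin(th)+.004); print(L,X,(X[:2]-ring[:2])@e*1e3,(X[:2]-ring[:2])@n*1e3)
```

```text
[ 0.60672882 -0.09471182  0.06955133] [ 0.60216562 -0.09562245  0.046     ]
along 4.639553235662609 lat -0.3557505230236389 want along 3.948395523275306
[-0.00068618 -0.00019087]
[0.0006848  0.00019049]
135 [ 0.63054319 -0.08799558  0.06468804] 24.743300561132173 0.034279954115344916
185 [ 0.58349896 -0.10158207  0.0745725 ] -24.222110905967092 -0.34043674286462916
```

>>> jog_arm([
  [0,0,0,-0.7,0.1,0,10],
  [0.0068,-0.0241,0,-3.5,-1,-4.9,10],
  [0.0068,-0.0241,0,-3.4,-0.95,-5,10],
  [0.0068,-0.0241,0,-3.25,-0.9,-5.1,10],
  [0.0068,-0.0241,0,-3.1,-0.9,-5.2,10],
  [0,0,0,0,0,0,10],
])

```text
time: 8.07
tool_pos: [0.5546, -0.1097, 0.1612]
ee_rot: [3.041, 0.0, -1.299]
wrist_force: [-0.6, 0.3, -0.2]
width: 0.0198
```

Run:
```python
from h import *
o=get_obs(); print(o['time'],o['tool_pos'],o['ee_rot'],o['wrist_force'],o['wrist_torque'],o['width'])
c=get_calibration('wrist'); a=snap('wrist','w6.png'); np.savez('w6.npz',**c)
a=cv2.imread('pics/w6.png')[130:170,295:340]; cv2.imwrite('pics/w6zz.png',cv2.resize(a,None,fx=12,fy=12,interpolation=cv2.INTER_CUBIC))
```

```text
8.075 [ 0.55463559 -0.10974561  0.161221  ] [ 3.04057703e+00  8.89142143e-05 -1.29862855e+00] [-0.6254677   0.33488294 -0.23947138] [ 0.0602777  -0.16244475  0.00366056] 0.019829025735146156
```

View pics/w6zz.png

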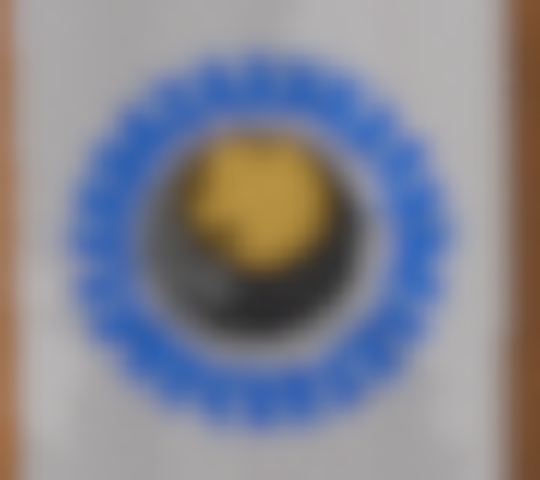

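Run:
```python
from h import *
c=dict(np.load('w6.npz'));e=np.array([np.cos(.2735),np.sin(.2735)]);n=np.array([-e[1],e[0]])
th=.101
ring=rayw(c,(316.4,150.0),.034+.16*np.sin(th)+.004*np.cos(th))
pin=rayw(c,(316.8,146.9),.046)
print(ring,pin); d=ring[:2]-pin[:2]; print('along',d@e*1e3,'lat',d@n*1e3,'want along',160-160*np.cos(th)*1+4*np.sin(th))
```

```text
[ 0.60204981 -0.09591992  0.05411215] [ 0.60228763 -0.09608071  0.046     ]
along -0.1855506574867082 lat 0.21905223334527973 want along 1.2186999827619978
```

>>> jog_arm([
  [0,0,0,1.5,0.2,0.3,10],
  [0,0,0,0,0,0,10],
  [0,0,0,0,0,0,10],
])

```text
time: 8.5
tool_pos: [0.5569, -0.1094, 0.1618]
ee_rot: [3.04, -0.0, -1.298]
wrist_force: [-0.9, -0.2, -0.7]
width: 0.0193
```

Run:
```python
from h import *
o=get_obs(); print(o['time'],o['tool_pos'],o['ee_rot'],o['wrist_force'],o['wrist_torque'],o['width'])
c=get_calibration('wrist'); a=snap('wrist','w7.png'); np.savez('w7.npz',**c)
a=cv2.imread('pics/w7.png')[130:170,295:340]; cv2.imwrite('pics/w7zz.png',cv2.resize(a,None,fx=12,fy=12,interpolation=cv2.INTER_CUBIC))
```

```text
8.5 [ 0.55694917 -0.10936508  0.16177511] [ 3.04049687e+00 -1.96865642e-04 -1.29789935e+00] [-0.90970565 -0.19117135 -0.67800268] [-0.00161713  0.21524072  0.02932413] 0.01927021731494253
```

View pics/w7zz.png

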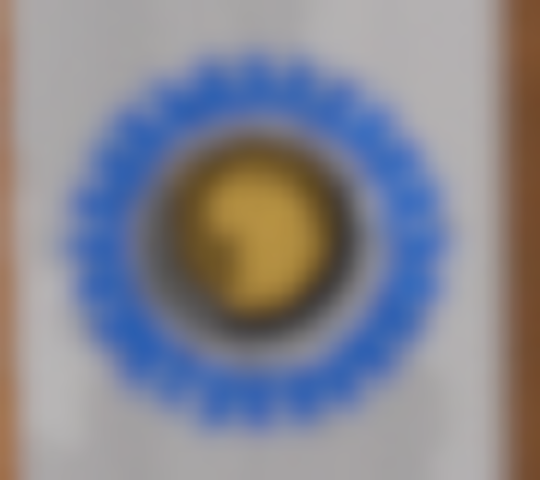

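Run:
```python
from h import *
c=dict(np.load('w7.npz'));e=np.array([np.cos(.2735),np.sin(.2735)]);n=np.array([-e[1],e[0]])
for th in (.101,.104):
  ring=rayw(c,(316.4,150.0),.034+.16*np.sin(th)+.004*np.cos(th))
  for r in (231,241):
    pin=rayw(c,(316.5,130+r/12),.046)
    d=ring[:2]-pin[:2]; print(pin,'along',d@e*1e3,'lat',d@n*1e3,'want along',160-160*np.cos(th)*1+4*np.sin(th))
```

```text
[ 0.6029884  -0.09591037  0.046     ] along 1.3169309623225385 lat 0.03170603037734764 want along 1.2186999827619978
[ 0.6024721  -0.09605419  0.046     ] along 1.8528805252903864 lat 0.030723269235275075 want along 1.2186999827619978
[ 0.6029884  -0.09591037  0.046     ] along 1.4225579614776318 lat 0.02984416492335215 want along 1.2797508715342558
[ 0.6024721  -0.09605419  0.046     ] along 1.9585075244454797 lat 0.028861403781279583 want along 1.2797508715342558
```

>>> jog_arm([
  [0.0034,-0.012,0,-1.4,-0.4,-2.6,10],
  [0.0034,-0.012,0,-1.4,-0.4,-2.7,10],
  [0,0,0,0,0,0,10],
  [0,0,0,0,0,0,10],
])

```text
time: 9.05
tool_pos: [0.5543, -0.1101, 0.1567]
ee_rot: [3.067, -0.0, -1.298]
wrist_force: [-0.3, 0.8, -0.3]
width: 0.0195
```

```bash
cat > st.py <<'E'
from h import *
import sys
o=get_obs(); print(o['time'],np.round(o['tool_pos'],5),np.round(o['ee_rot'],4),np.round(o['wrist_force'],2),np.round(o['wrist_torque'],3),o['width'])
k=sys.argv[1]; c=get_calibration('wrist'); snap('wrist',f'w{k}.png'); np.savez(f'w{k}.npz',**c)
a=cv2.imread(f'pics/w{k}.png')[130:170,295:340]; cv2.imwrite(f'pics/w{k}zz.png',cv2.resize(a,None,fx=12,fy=12,interpolation=cv2.INTER_CUBIC))
E
python3 st.py 8
```

```text
9.05 [ 0.55432 -0.11012  0.15672] [ 3.0667e+00 -3.0000e-04 -1.2980e+00] [-0.28  0.77 -0.32] [0.056 0.074 0.043] 0.019507941322218867
```

View pics/w8zz.png

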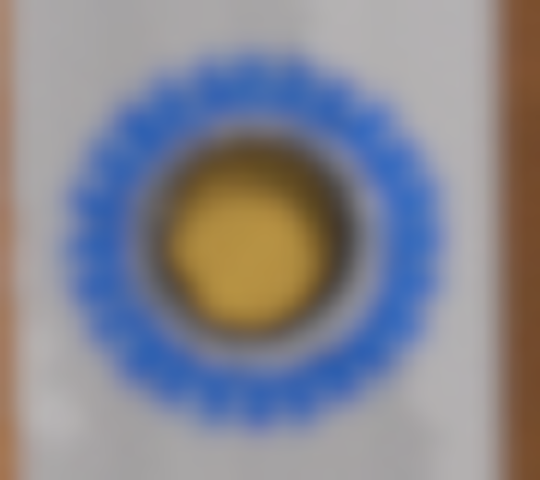

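Run:
```python
from h import *
c=dict(np.load('w8.npz'));e=np.array([np.cos(.2735),np.sin(.2735)]);n=np.array([-e[1],e[0]])
th=.0749
ring=rayw(c,(316.3,150.0),.034+.16*np.sin(th)+.004*np.cos(th))
pin=rayw(c,(295+248/12,130+250/12),.046)
d=ring[:2]-pin[:2]; print(pin,'along',d@e*1e3,'lat',d@n*1e3,'want along',160-160*np.cos(th)*1+4*np.sin(th))
```

```text
[ 0.6029065  -0.09547502  0.046     ] along 1.292547801198155 lat -0.40575258962671734 want along 0.7479109765493005
```

>>> jog_arm([
  [0.0034,-0.012,0,-1.8,-0.2,-2.7,10],
  [0.0034,-0.012,0,-1.35,-0.4,-2.7,10],
  [0,0,0,0,0,0,10],
  [0,0,0,0,0,0,10],
])

```text
time: 9.6
tool_pos: [0.5512, -0.1108, 0.1513]
ee_rot: [3.092, -0.0, -1.298]
wrist_force: [0.8, 1.0, -1.1]
width: 0.0197
```

```bash
python3 st.py 9
```

```text
9.6 [ 0.55118 -0.11075  0.15133] [ 3.0916e+00 -3.0000e-04 -1.2980e+00] [ 0.79  0.98 -1.14] [ 0.048 -0.158  0.007] 0.01970571324915211
```

View pics/w9zz.png

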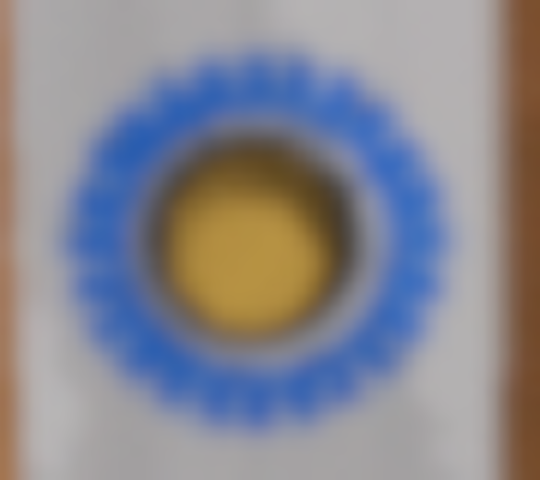

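>>> jog_arm([
  [0.0034,-0.012,0,-1.9,-0.1,-2.7,10],
  [0,0,0,0,0,0,10],
  [0.0034,-0.012,0,-1.35,-0.4,-2.7,10],
  [0,0,0,0,0,0,10],
  [0,0,0,0,0,0,10],
])

```text
time: 10.28
tool_pos: [0.5478, -0.1113, 0.1458]
ee_rot: [3.116, -0.0, -1.298]
wrist_force: [0.8, -0.2, -0.3]
width: 0.0193
```

```bash
python3 st.py 10
```

```text
10.275 [ 0.54777 -0.11131  0.14585] [ 3.1161e+00 -1.0000e-04 -1.2981e+00] [ 0.81 -0.23 -0.3 ] [ 0.021 -0.13   0.026] 0.019301421919632793
```

View pics/w10zz.png

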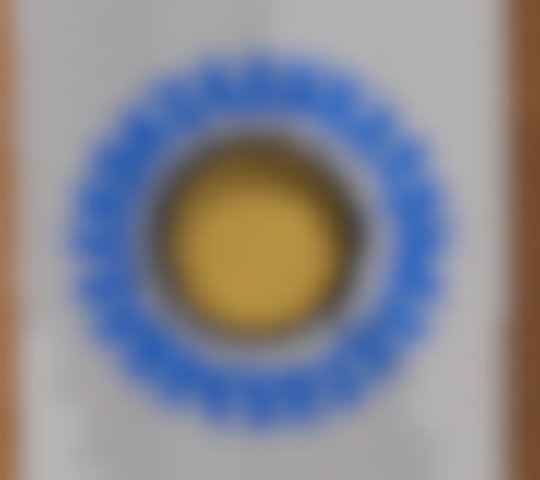

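>>> jog_arm([
  [0.0034,-0.012,0,-1.4,-0.35,-2.7,10],
  [0,0,0,0,0,0,10],
  [0.0034,-0.012,0,-1.3,-0.35,-2.7,10],
  [0,0,0,0,0,0,10],
  [0,0,0,0,0,0,10],
])

```text
time: 10.95
tool_pos: [0.5451, -0.112, 0.1406]
ee_rot: [3.141, -0.0, -1.298]
wrist_force: [-0.6, 0.7, 0.3]
width: 0.0196
```

```bash
python3 st.py 11
```

```text
10.95 [ 0.54515 -0.11196  0.14059] [ 3.1413e+00 -1.0000e-04 -1.2980e+00] [-0.64  0.73  0.26] [ 0.051 -0.021 -0.023] 0.019612323701154517
```

View pics/w11zz.png

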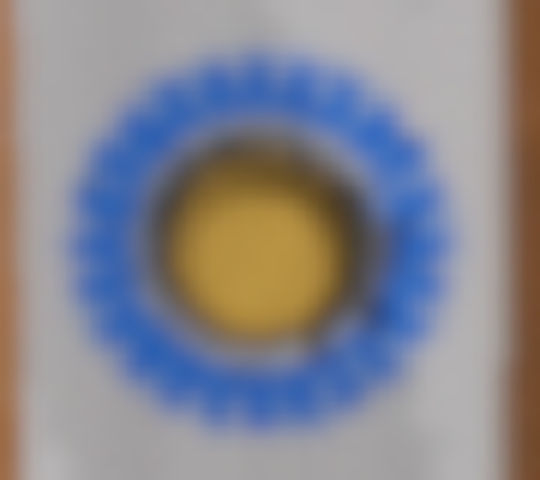

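>>> jog_arm([
  [0,0,0,0,0,-0.7,10],
  [0,0,0,0,0,-0.7,10],
  [0,0,0,0,0,0,10],
  [0,0,0,0,0,0,10],
])

```text
time: 11.5
tool_pos: [0.5452, -0.112, 0.1394]
ee_rot: [3.141, -0.0, -1.298]
wrist_force: [-1.9, -0.2, 3.4]
width: 0.0193
```

```bash
python3 st.py 12
```

```text
11.5 [ 0.54519 -0.11198  0.13935] [ 3.1413e+00 -2.0000e-04 -1.2980e+00] [-1.86 -0.15  3.38] [0.012 0.302 0.03 ] 0.019303945931035675
```

>>> jog_arm([
  [0,0,0,0,0,0.8,10],
  [0,0,0,0,0,0,25],
  [0,0,0,0,0,0,40],
  [0,0,0,0,0,0,50],
  [0,0,0,0,0,0,50],
  [0,0,0,0,0,0,50],
])

```text
time: 12.3
tool_pos: [0.5452, -0.1119, 0.1397]
ee_rot: [3.141, 0.0, -1.298]
wrist_force: [-0.5, 0.6, 0.5]
width: 0.0499
```

```bash
python3 st.py 13
```

```text
12.3 [ 0.54518 -0.11194  0.13974] [ 3.1412  0.     -1.298 ] [-0.46  0.63  0.46] [0.029 0.004 0.014] 0.049884565520001575
```

View pics/w13.png

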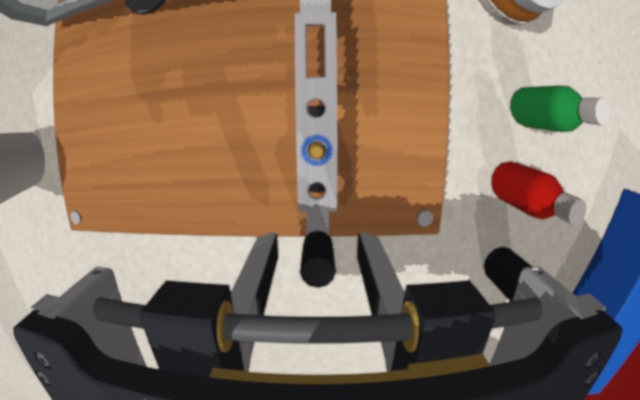

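>>> jog_arm([
  [0,0,0,0,0,10,50],
  [0,0,0,0,0,30,50],
  [0,0,0,0,0,40,50],
  [0,0,0,0,0,40,50],
  [0,0,0,-30,-10,40,50],
  [0,0,0,-50,-15,0,50],
  [0,0,0,-50,-15,0,50],
  [0,0,0,-10,0,0,50],
  [0,0,0,0,0,0,50],
])

```text
time: 13.48
tool_pos: [0.4052, -0.1519, 0.3007]
ee_rot: [-3.14, -0.001, -1.299]
wrist_force: [1.0, -0.5, 0.2]
width: 0.0501
```

```bash
python3 st.py 14
python3 - <<'E'
from h import *
for n,(a,b,c,d) in dict(top=(115,255,240,400),side=(130,270,270,410)).items():
  snap(n,n+'9.png'); i=cv2.imread('pics/'+n+'9.png')[a:b,c:d]; cv2.imwrite('pics/'+n+'9z.png',cv2.resize(i,None,fx=4,fy=4,interpolation=cv2.INTER_CUBIC))
i=cv2.imread('pics/w14.png')[0:120,270:370]; cv2.imwrite('pics/w14y.png',cv2.resize(i,None,fx=5,fy=5,interpolation=cv2.INTER_CUBIC))
E
```

```text
13.475 [ 0.40518 -0.15193  0.30072] [-3.1400e+00 -1.2000e-03 -1.2987e+00] [ 1.03 -0.53  0.23] [ 0.017  0.033 -0.038] 0.050112430190296826
```

View pics/w14y.png

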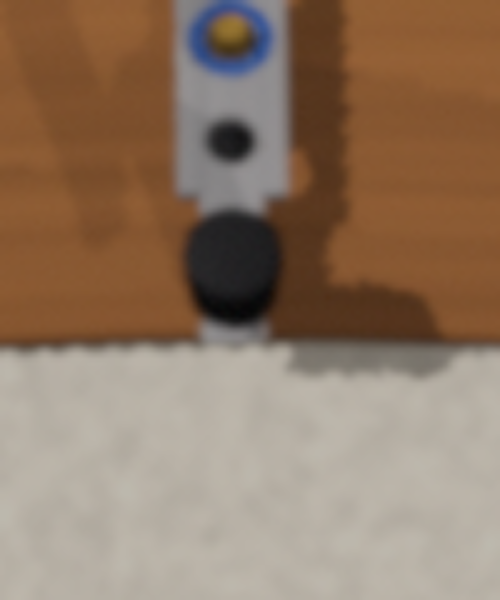

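View pics/side9z.png

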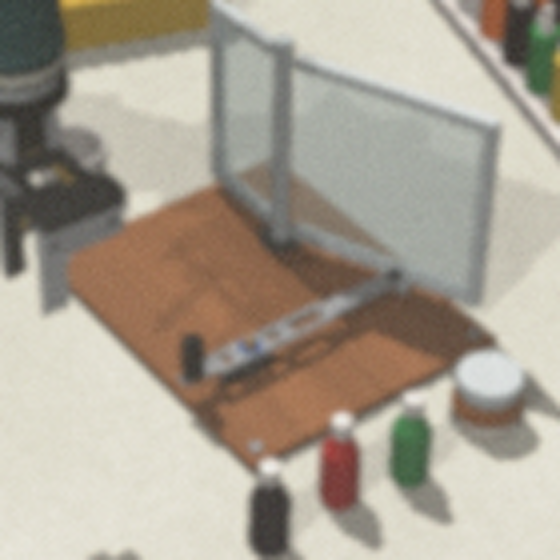

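View pics/top9z.png

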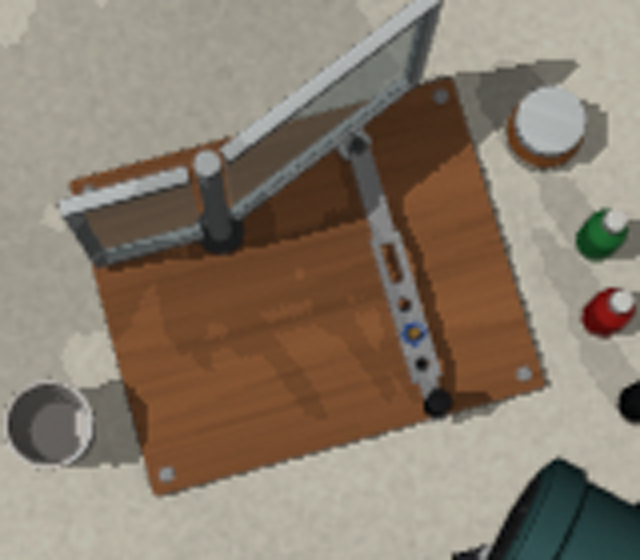

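```bash
python3 -c "
from bench import *
print(close_job())"
```

```text
the job is handed in; nothing more can be done
None
```

I moved the stay from its slot to the blue-ringed middle hole, and the job is handed in. It took about 13.5 s of robot time.

- **What I did:** I gripped the stay by its knob and tipped it up about 0.2 rad to clear the pin. I pushed the wing outward about 62 mm and lowered the blue-ringed hole over the pin in small steps. The wrist camera put the pin about 2 mm from the groove's middle, towards the wing. I opened the gripper, raised the arm clear and drew it back.
- **Seating:** The gripper came down to within 0.3 mm of the height it had when the bar first lay on the shoulder. A final press of about 1.2 mm met 3.4 N, as expected from the knob's rubber bush with the bar on the shoulder. Wrist forces were under 4 N at every reading.
- **Final pictures:** The brass pin stands through the blue ring, and the wing is open. The jar, the cup and the ink bottles look unmoved. I did not check the carton, glove box or soap separately.
- **What disagreed:** While lowering, the tool drew back about 1.5 mm more than commanded. The camera showed it at the pin, and I corrected it before the hole reached the tip. One board corner in the side view did not fit my board measurement because the wing hid it, and I disregarded it.

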